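# Load the slide carrier under the scanner's dust flap

## Task

Load the slide scanner: push the black roller on the orange dust flap's side lever towards the machine with one fingertip and keep the flap open while your other fingertip pushes the slide carrier by its upright teal plate along the track, under the flap and fully home. Slide the carrier, never lift or tip it, and keep the flap off it; then let the flap spring shut behind the slide and move clear, leaving the other things on the bench alone.

Things in the scene. Friction and masses are not known exactly. Their poses are not given: they have to be found in the camera images.
- scanner: Cream bench slide scanner, fixed. Origin on the bench under the flap, mid-width of the track; x points along the track INTO the machine (push direction), y to the left of that, z up. In this frame, mm: grey deck, top z 20, x -160 to 50, y +-48; low aluminium rails, inner faces y +-42, top z 27. A neck 46 high joins it at x 49 to the tall body (240 wide, 155 high) that begins at x 60.
- port (a point): Middle of the port's mouth, on the deck right below the shut flap (scanner x 0, y 0, z 20 mm). Behind it, scanner x 4 to 50 mm, the track is covered: side walls to z 46, clear roof with top at z 49 mm. The carrier is the only thing on the deck.
- stop (a point): The track's end stop, on the deck inside the port, at scanner x 39 mm; the carrier's front edge meets it when fully home.
- flap (a joint): Orange flap 80 wide, 14 tall; hinge line along scanner y at scanner x 0, z 41 mm. 0 = shut, lower edge 7 mm above the deck; grows as that edge swings out to scanner -x and up; stop 1.35 rad. The slide passes under it above 0.45; 0.8 to 1.2 is ample. It opens only outward, so the carrier cannot push it open. A spring (0.044 N m shut, 0.071 fully open) shuts it when let go.
- flap_roller (a point): Centre of the free-spinning black roller (12 mm thick, 28 long, scanner y -85 to -57) on the flap's side lever, 34 mm from the hinge line; lever arm at y -53. Shut: scanner x -29, z 58 mm. A finger behind it pushing to scanner +x (about 3 N) opens the flap: in mm, x = -34 sin(1.047 - flap), z = 41 + 34 cos(1.047 - flap), so x -5, z 75 at flap 0.9.
- carrier: Slide carrier, loose, about 0.36 kg. Aluminium base 98 (x) x 80 (y) x 4 mm, origin at the centre of its underside, x along the scanner's x. Slide bed with pink specimen at its front, x 19 to 49 mm, top 8 mm high. Lies between the rails, 2 mm play each side; origin at scanner x -100 to -75 mm at first, -10 mm fully home, where the slide is wholly behind the flap and the flap clears the base.
- push_plate (a point): Middle of the top rear edge of the carrier's upright teal plate: 76 mm wide (y), 4 thick, from carrier x -16 (rear face, to be pushed) to -12 mm, top 50 mm above the deck, 70 mm above the bench. The base reaches 33 mm behind it, only 4 mm high.
- beaker: Bystander, loose: amber drinking-glass-shaped beaker, 64 mm wide, 85 mm tall; origin under its centre. Leave it alone.
- reagent: Bystander, loose: white bottle with pink cap, 44 mm wide, 95 mm tall; origin under its centre. Leave it alone.
- oil_jar: Bystander, loose: small amber jar with black lid, 36 mm wide, 50 mm tall; origin under its centre. Leave it alone.
- slide_box: Bystander, loose: closed teal slide box, about 92 x 87 x 34 mm; origin under its centre. Leave it alone.
- stain_jar: Bystander, loose: square pink jar with white lid, 56 mm wide, 87 mm tall; origin under its centre. Leave it alone.
- dropper: Bystander, loose: slim amber dropper bottle, 30 mm wide, 70 mm tall; origin under its centre. Leave it alone.
Not all that is in view belongs to the job. Leave any blue or yellow look-alike of the carrier alone.

How it is judged:
On the way, in this order (a step that is already met when the one before it is completed fails the run):
1. a finger holds the flap open while the carrier is still outside (value of joint flap above 0.6 rad and contact force between the fingers and flap above 0.2 N and x of carrier in the frame of scanner below -0.049 m), for 0.1 s.
2. the carrier has been pushed home with the flap still held open by a finger (x of carrier in the frame of scanner above -0.015 m and value of joint flap above 0.45 rad and contact force between the fingers and flap above 0.2 N), for 0.1 s.
At the end, for the whole second after the job is handed in: The carrier lies flat on the deck within 5 mm of fully home (straight to 0.08 rad) and at rest, and the flap is shut (below 0.08 rad) (x of carrier in the frame of scanner between -0.015 and -0.005 m and angle between the x axis of carrier and the x axis of scanner, either way round below 0.08 rad and z of carrier in the frame of scanner below 0.024 m and angle between carrier's own z axis and vertical below 0.05 rad and value of joint flap below 0.08 rad and linear speed of carrier below 0.01 m/s); the robot touches nothing.
It fails at once if the carrier is lifted (more than 10 mm) or tipped (more than 0.2 rad) (z of carrier in the frame of scanner above 0.03 m or angle between carrier's own z axis and vertical above 0.2 rad).
It fails at once if the flap presses on the carrier or the carrier is driven into the flap (over 1.5 N) (contact force between flap and carrier above 1.5 N).
It fails at once if another thing on the bench is moved by more than 30 mm or tipped (distance of any of beaker, reagent, oil_jar, slide_box, stain_jar, dropper from where it was at the start of the episode above 0.03 m or angle between any of beaker, reagent, oil_jar, slide_box, stain_jar, dropper's own z axis and vertical above 0.5 rad).
It also fails if it takes over 35 s, if anything falls off the work surface, if the arm or the gripper's body presses on something with over 40 N, if the wrist force passes 120 N, or if a joint passes its speed limit or range.

## Robot

A 6-joint arm with a two-finger parallel gripper is mounted at the origin on the work surface. World frame = base frame: x ahead of the robot, y to its left, z up, the work surface at z = 0. Lengths are in m, angles in rad, forces in N, time in s.
With the tool pointing down it reaches from about 0.35 to 0.975 m from the base axis. Payload 4.9 kg.
Tool frame: the origin (TCP) lies on the centre line of the jaws, within the pads' length; the fingertips stand 11 mm ahead of it and the grasp point (between the pads) lies 8 mm behind it (manip.finger_overhang is the distance from the TCP to the fingertips, in m); y points along the fingers, z is the direction in which the jaws open and shut, and the axes are right-handed (so a half turn about y gives the same grasp; the last joint's range is limited). The gripper opens to 85 mm and grips with 20 to 120 N. Pads are 22 mm wide; open, the fingers measure 114 mm over their backs; the gripper's body (76 mm by 85 mm) begins 54 mm behind the grasp point. The pads swing forward as they close: fully open they stand 13 mm farther back than shut.
Start: joints at [1.151, 0.053, 1.613, -0, 1.476, -0.119], TCP at [0.185, 0.597, 0.242] pointing down, gripper open.
Joint ranges: [-3.01, 3.01], [-1.01, 2.22], [0.06, 2.58], [-1.02, 4.17], [0.09, 2.62], [-3.14, 3.14]. Speed limits (rad/s): [2.57, 2.57, 3.14, 3.14, 3.14, 3.14].

## Interface

Orientations are given as a unit quaternion [w, x, y, z].
In Python, from plant import readout, cams, workorder, manip gives the robot as it stands.
- The arm moves only by the tool play_rows, never from a script. Its arguments are lists of equal length, an entry for each row: "slide": the shift along the tool's x, y, z in cm, a list of three; "yaw": the turn about the tool's y in degrees; "grip": the closure, from -1 (fully open) to 1 (shut), so that 0 is half open. In form: {"slide": [[x, y, z], ...], "yaw": [yaw, ...], "grip": [grip, ...]}. A call has 1 to 12 rows; each row shifts and turns the commanded pose from where the row before left it, along the tool's axes as they then stand; what a row does not reach is not made up. A row lasts 1/10 s, in which the tool goes at most 50 mm and 8.59 degrees, less where a joint would pass 70% of its speed; a pose out of reach is approached as far as the arm can. A call with a gripper value outside its range is refused whole. The fingers move at their own pace and stop on an object; the grip force is fixed at half the most. Time passes only in rows, so rows that do not move let the fingers close. It gives the time, the measured TCP pose, the force and the opening at its end, in the units of the state.
- readout.state(): the state, without advancing time (a new reading comes with each control period).
- cams.grab_frame(name): name is "side" or "top" or "wrist"; returns a dict with "image" (480x640x3 uint8, red, green, blue), "mtx" (3x3 intrinsics, pixels), "dist" ([k1, k2, p1, p2, k3] as OpenCV has them; the pictures are not rectified), "R" (3x3) and "t" (3): a world point X has camera coordinates R X + t; the wrist camera has in their place "mount" (4x4, takes a point from camera to tool coordinates, whose origin is the TCP and whose axes are the tool frame's). Camera axes: x right, y down, z forward; pixel columns grow to the right and rows downward; lengths in m; the calibration is good to about 2 mm. A picture is of the moment at which its call begins: read the wrist's pose just before it. There is no depth.
- workorder.job_done(): hands the job in, once; it reports no verdict.
The state is a dict: "time": time; "joint_pos": joint angles; "joint_vel": joint speeds; "joint_efforts": joint torques, N m; "tool_pos": TCP position; "tool_rot": TCP orientation; "contact_force": force on the tool from outside, world axes, zero at the start; "ft_torque": the same for the moment, N m; "gripper_width": opening from 0.0 (shut) to 1.0 (fully open).
Only numpy, scipy, OpenCV 4.12 (cv2) and the standard library are available. Lean on these libraries where they do the work, as an engineer would, in place of code of your own. Each camera call takes 0.05 s, during which the arm holds its last target.

## Working session

There is one attempt and no reset: what is moved stays moved. The work goes in short steps, Python scripts to look and compute and a tool call to move; the robot and the scene stay as the last step left them, time stands still between calls to the robot, and variables do not carry over. Pictures are saved under pics/ and viewed, and the job is handed in when it is done.

Besides the shell and the picture viewer there is one more tool, called as name(argument=value, ...) on one line, values as JSON. play_rows: Moves the arm, as the interface text tells. Its arguments: {"type":"object","properties":{"slide":{"type":"array","items":{"type":"array","items":{"type":"number"}}},"yaw":{"type":"array","items":{"type":"number"}},"grip":{"type":"array","items":{"type":"number"}}},"required":["slide","yaw","grip"]}

```bash
ls; mkdir -p pics; python3 - <<'E'
from plant import readout, cams, workorder, manip
import cv2,numpy as np
print(readout.state())
print([a for a in dir(manip) if a[0]!='_'], manip.finger_overhang)
for n in ("side","top","wrist"):
    f=cams.grab_frame(n)
    cv2.imwrite(f"pics/{n}0.png",f["image"][:,:,::-1])
    np.savez(f"pics/{n}0.npz",**f)
    print(n,{k:np.round(v,4).tolist() for k,v in f.items() if k!="image"})
E
```

```text
pics
{'time': 0.0, 'joint_pos': array([ 1.15102652e+00,  5.33832875e-02,  1.61430025e+00, -9.33427494e-06,
        1.47600731e+00, -1.19005925e-01]), 'joint_vel': array([ 0.00041425,  0.00177035, -0.00098465,  0.00023282, -0.00033499,
       -0.00204487]), 'joint_efforts': array([ 1.11665024e-03, -3.93677258e+01, -3.70179069e+01, -7.78687195e-05,
        6.96096671e-03, -2.32133289e-05]), 'tool_pos': array([0.18491324, 0.59638558, 0.24104288]), 'tool_rot': array([-0.69841004,  0.69984193, -0.10612964,  0.10574111]), 'contact_force': array([-0.46730962,  0.26320418,  0.08074881]), 'ft_torque': array([ 0.02760715, -0.00333929,  0.04909437]), 'gripper_width': 0.9994682086425362}
['IKError', 'finger_overhang'] 0.011
side {'mtx': [[441.9193, 0.0, 321.2997], [0.0, 441.9193, 242.6988], [0.0, 0.0, 1.0]], 'dist': [-0.0686, 0.0, 0.0, 0.0, 0.0], 'R': [[-0.7155, -0.6984, -0.0166], [-0.5043, 0.5328, -0.6796], [0.4835, -0.4778, -0.7334]], 't': [0.3307, 0.3771, 0.4826]}
top {'mtx': [[508.4663, 0.0, 312.6941], [0.0, 508.4663, 241.4834], [0.0, 0.0, 1.0]], 'dist': [-0.145, 0.0, 0.0, 0.0, 0.0], 'R': [[-0.0173, -0.9997, 0.0157], [-0.9881, 0.0147, -0.1533], [0.153, -0.0181, -0.9881]], 't': [-0.0935, 0.5592, 0.829]}
wrist {'mtx': [[354.6954, 0.0, 319.0258], [0.0, 354.6954, 243.5984], [0.0, 0.0, 1.0]], 'dist': [-0.0162, 0.0, 0.0, 0.0, 0.0], 'mount': [[-0.0, 0.9535, 0.3015, -0.0772], [0.0, -0.3015, 0.9535, -0.1302], [1.0, 0.0, -0.0, 0.0007], [0.0, 0.0, 0.0, 1.0]]}
```

View pics/side0.png

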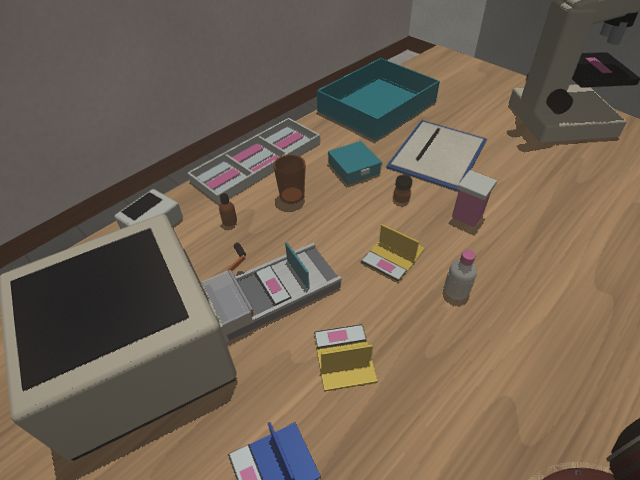

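View pics/top0.png

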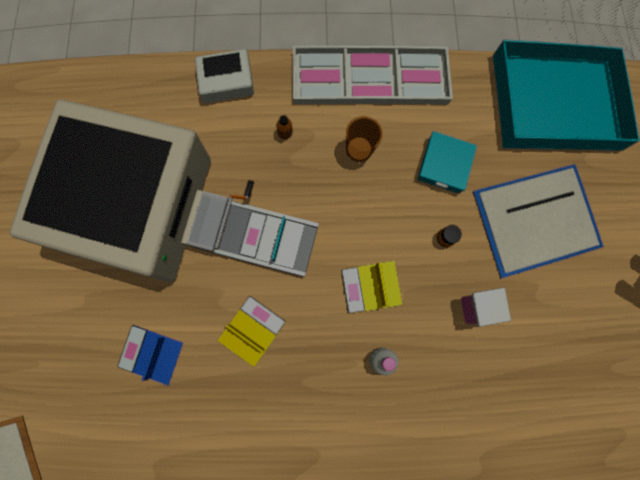

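View pics/wrist0.png

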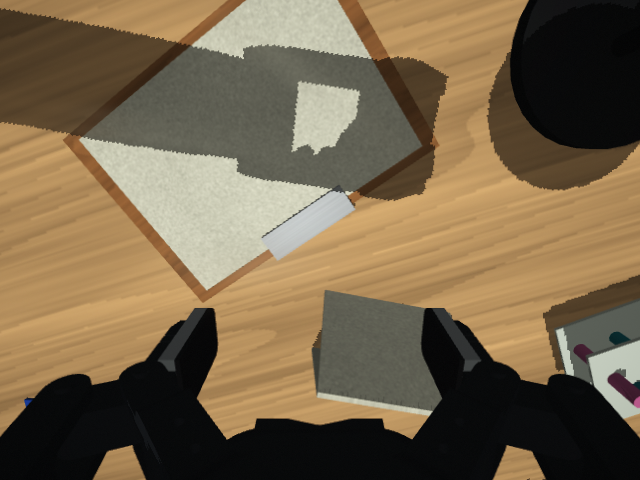

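```bash
python3 - <<'E'
import cv2
a=cv2.imread('pics/top0.png')[170:290,170:330]
cv2.imwrite('pics/topc.png',cv2.resize(a,None,fx=5,fy=5,interpolation=cv2.INTER_CUBIC))
a=cv2.imread('pics/side0.png')[230:350,190:350]
cv2.imwrite('pics/sidec.png',cv2.resize(a,None,fx=5,fy=5,interpolation=cv2.INTER_CUBIC))
E
```

```text
(no output)
```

View pics/topc.png

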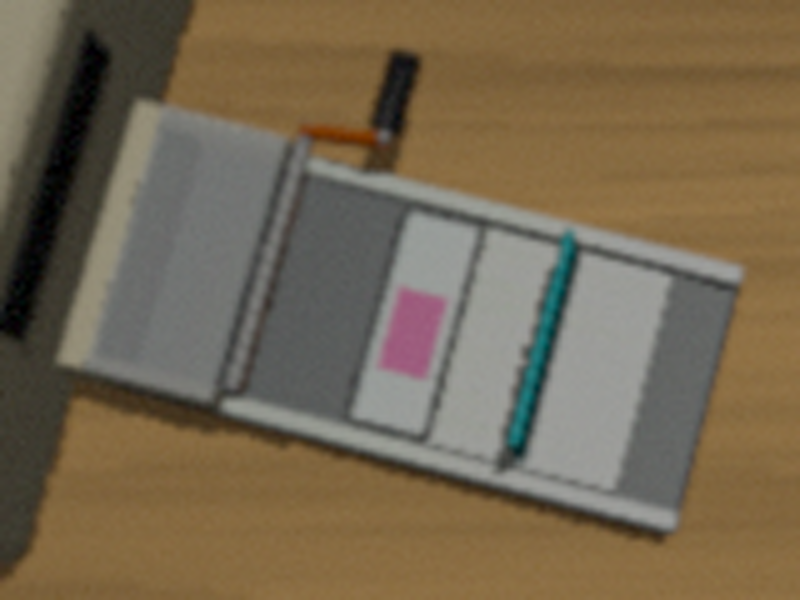

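View pics/sidec.png

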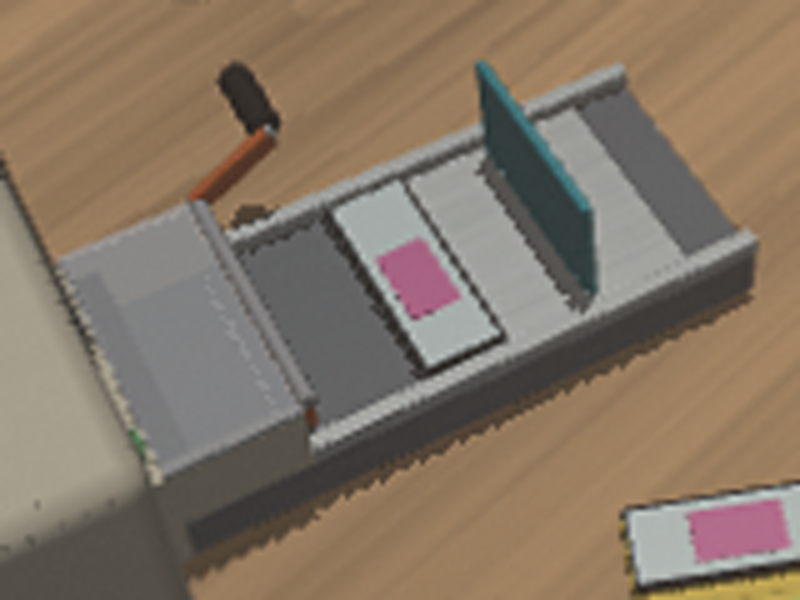

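```bash
cat > h.py <<'E'
import numpy as np, cv2
from scipy.optimize import least_squares
from scipy.spatial.transform import Rotation as Rn
def load(n): return np.load(f'pics/{n}.npz')
def proj(f,X):
    return cv2.projectPoints(np.asarray(X,float).reshape(-1,1,3),cv2.Rodrigues(f['R'])[0],f['t'],f['mtx'],f['dist'])[0].reshape(-1,2)
def tri(fs,ps):
    A=[]
    for f,p in zip(fs,ps):
        u=cv2.undistortPoints(np.array([[p]],float),f['mtx'],f['dist'])[0,0]
        P=np.c_[f['R'],f['t']]; A+= [u[0]*P[2]-P[0],u[1]*P[2]-P[1]]
    v=np.linalg.svd(np.array(A))[2][-1]; return v[:3]/v[3]
def s2w(p,X):
    X=np.atleast_2d(X)/1000.; c,s=np.cos(p[2]),np.sin(p[2])
    return np.c_[p[0]+c*X[:,0]-s*X[:,1],p[1]+s*X[:,0]+c*X[:,1],X[:,2]]
def w2s(p,W):
    W=np.atleast_2d(W); c,s=np.cos(p[2]),np.sin(p[2]); d=W[:,:2]-p[:2]
    return np.c_[c*d[:,0]+s*d[:,1],-s*d[:,0]+c*d[:,1],W[:,2]]*1000
E
cat > m1.py <<'E'
from h import *
T,S=load('top0'),load('side0')
def c(off,p): return (np.array(p)+.5)/5-.5+np.array(off)
pts={'railR':((743,268),(625,68)),'railL':((674,520),(757,237)),'rollfar':((404,60),(233,72)),'rollnear':((386,132),(268,128)),
'plR':((574,233),(481,63)),'plL':((519,452),(590,210))}
model=lambda cx:{'railR':[-160,-48,27],'railL':[-160,48,27],'rollfar':[-29,-85,58],'rollnear':[-29,-57,58],'plR':[cx-14,-38,70],'plL':[cx-14,38,70]}
obs={k:(c((170,170),a),c((190,230),b)) for k,(a,b) in pts.items()}
for k,(a,b) in obs.items(): print(k,np.round(tri([T,S],[a,b])*1000,1))
def res(q):
    m=model(q[3]);r=[]
    for k,(a,b) in obs.items():
        W=s2w(q,m[k]); r+= [proj(T,W)[0]-a,proj(S,W)[0]-b]
    return np.concatenate(r)
s=least_squares(res,[.6,.2,1.4,-90],x_scale=[.1,.1,.1,10]); print(s.x,np.round(s.fun.reshape(-1,4),1))
print('carrier x',s.x[3],'yaw deg',np.degrees(s.x[2]))
for k,(a,b) in obs.items(): print(k,np.round(w2s(s.x,tri([T,S],[a,b])),1))
E
python3 m1.py; python3 - <<'E'
from scipy.spatial.transform import Rotation as Rn
print(Rn.from_quat([-0.69841004,  0.69984193, -0.10612964,  0.10574111],scalar_first=True).as_matrix().round(3))
E
```

```text
railR [ 591.8 -114.    25.4]
railL [502.9 -88.2  27.3]
rollfar [660.2   3.1  64. ]
rollnear [635.6   9.2  59.6]
plR [597.6 -55.   69.5]
plL [524.4 -35.7  70. ]
[ 5.88954864e-01  5.30359498e-02  1.30140967e+00 -8.83521123e+01] [[ 0.5 -0.  -1.1 -1. ]
 [ 0.6  2.3  0.5  0.9]
 [ 0.5 -1.   0.1  1.3]
 [-0.3 -0.1 -0.5  0.6]
 [ 0.3 -0.7  0.2 -0.6]
 [-0.6 -0.9  0.2 -0.1]]
carrier x -88.35211225096205 yaw deg 74.56528172473672
railR [[-160.2  -47.2   25.4]]
railL [[-159.1   45.3   27.3]]
rollfar [[-29.2 -81.9  64. ]]
rollnear [[-29.9 -56.6  59.6]]
plR [[-101.8  -37.1   69.5]]
plL [[-102.8   38.6   70. ]]
[[ 0.955 -0.001  0.296]
 [-0.296 -0.002  0.955]
 [-0.    -1.    -0.002]]
```

```bash
cat >> h.py <<'E'
SC=np.array([0.588955,0.053036,1.30141]); D=99.5
def center(ref,PA_or_PB,psi):   # scanner mm; psi deg -> tool centre scanner xy mm
    a=np.radians(psi);u=np.array([np.cos(a),np.sin(a)]);v=np.array([-np.sin(a),np.cos(a)])
    s=-1 if ref=='A' else 1
    return np.array(PA_or_PB[:2],float)-11*u+7.25*v-s*D/2*v
def corners(st,sc=None):
    sc=SC if sc is None else sc
    c=w2s(sc,st['tool_pos'])[0]; R=Rn.from_quat(st['tool_rot'],scalar_first=True).as_matrix()
    th=np.degrees(np.arctan2(-R[1,0],-R[0,0])); psi=(th-np.degrees(sc[2])+180)%360-180
    a=np.radians(psi);u=np.array([np.cos(a),np.sin(a)]);v=np.array([-np.sin(a),np.cos(a)])
    return dict(psi=psi,c=c,A=c[:2]-D/2*v+11*u-7.25*v,B=c[:2]+D/2*v+11*u-7.25*v,R=R)
def rows(st,targets,sc=None):
    """targets: list of (cx,cy (scanner mm), z mm, psi deg); chained, returns tool slides cm, yaw deg"""
    sc=SC if sc is None else sc
    k=corners(st,sc); p=k['c'].copy(); psi=k['psi'];out=[]
    for cx,cy,z,ps in targets:
        d=np.array([cx,cy,z])-p; a=np.radians(psi)
        u=np.array([np.cos(a),np.sin(a),0]);v=np.array([-np.sin(a),np.cos(a),0])
        out.append((np.round([-d@u/10,-d[2]/10,-d@v/10],2).tolist(),round(-(ps-psi),2)))
        p=np.array([cx,cy,z]);psi=ps
    return out
E
python3 - <<'E'
from h import *
from plant import readout
st=readout.state(); print({k:np.round(v,1) for k,v in corners(st).items() if k!='R'})
c=center('B',(-114,0),42); print(c, s2w(SC,[*c,48]))
for n in [3,13]:
    t=[]
k=corners(st);
n=14
p0=np.array([*k['c'],k['psi']]);p1=np.array([*c,200,42])
t=[tuple(p0+(p1-p0)*(i+1)/n) for i in range(n)]
for r in rows(st,t): print(r)
T=load('top0')
for nm,px in dict(dropper=(284,132),beaker=(358,150)).items():
    u=cv2.undistortPoints(np.array([[px]],float),T['mtx'],T['dist'])[0,0]
    d=T['R'].T@np.array([*u,1]); o=-T['R'].T@T['t']; X=o+d*(0.01-o[2])/d[2]; print(nm,X,w2s(SC,X))
E
```

```text
{'psi': np.float64(88.2), 'c': array([416.4, 534. , 241.3]), 'A': array([473.7, 543.2]), 'B': array([374.2, 546.4])}
[-93.73654231 -38.94409175] [[ 0.60154751 -0.04768446  0.048     ]]
([4.21, 0.3, -3.51], np.float64(3.3))
([4.4, 0.3, -3.27], np.float64(3.3))
([4.58, 0.3, -3.01], np.float64(3.3))
([4.75, 0.3, -2.74], np.float64(3.3))
([4.9, 0.3, -2.46], np.float64(3.3))
([5.03, 0.3, -2.17], np.float64(3.3))
([5.15, 0.3, -1.88], np.float64(3.3))
([5.25, 0.3, -1.58], np.float64(3.3))
([5.33, 0.3, -1.28], np.float64(3.3))
([5.39, 0.3, -0.97], np.float64(3.3))
([5.44, 0.3, -0.66], np.float64(3.3))
([5.47, 0.3, -0.34], np.float64(3.3))
([5.48, 0.3, -0.03], np.float64(3.3))
([5.47, 0.3, 0.29], np.float64(3.3))
dropper [ 0.76946205 -0.05333393  0.01      ] [[ -54.49349836 -202.30623746   10.        ]]
beaker [ 0.73277873 -0.18982747  0.01      ] [[-195.82721742 -203.27231058   10.        ]]
```

play_rows(slide=[[2.6,0,-2.2],[2.7,0,-2.1],[2.8,0,-2.0],[2.9,0,-1.9],[3.0,0,-1.8],[3.0,0,-1.6],[3.1,0,-1.5],[3.2,0,-1.3],[3.2,0,-1.2],[3.3,0,-1.1],[3.3,0,-1.0],[3.4,0,-0.8]], yaw=[2,2,2,2,2,2,2,2,2,2,2,2], grip=[-1,-1,-1,-1,-1,-1,-1,-1,-1,-1,-1,-1])

```text
time: 1.35
tool_pos: [0.4219, 0.2563, 0.242]
tool_rot: [-0.662, 0.662, -0.25, 0.249]
contact_force: [0.7, -0.1, 0.2]
gripper_width: 1.001
```

```bash
python3 - <<'E'
from h import *
from plant import readout
st=readout.state(); k=corners(st);print({a:np.round(v,1) for a,v in k.items() if a!='R'},st['time'],st['joint_pos'])
c=center('B',(-114,0),42)
n=10
p0=np.array([*k['c'],k['psi']]);p1=np.array([*c,200,42])
t=[tuple(p0+(p1-p0)*(i+1)/n) for i in range(n)]
for r in rows(st,t): print(r)
E
```

```text
{'psi': np.float64(64.1), 'c': array([151.5, 215.1, 242. ]), 'A': array([207.6, 200.1]), 'B': array([118. , 243.6])} 1.35 [ 3.94995791e-01 -2.69483995e-01  1.91087278e+00  6.37450104e-05
  1.50042323e+00 -4.54762715e-01]
([3.36, 0.42, -1.1], np.float64(2.21))
([3.4, 0.42, -0.97], np.float64(2.21))
([3.43, 0.42, -0.84], np.float64(2.21))
([3.46, 0.42, -0.7], np.float64(2.21))
([3.49, 0.42, -0.57], np.float64(2.21))
([3.5, 0.42, -0.43], np.float64(2.21))
([3.52, 0.42, -0.3], np.float64(2.21))
([3.53, 0.42, -0.16], np.float64(2.21))
([3.53, 0.42, -0.03], np.float64(2.21))
([3.53, 0.42, 0.11], np.float64(2.21))
```

play_rows(slide=[[3.4,0.4,-1.1],[3.4,0.4,-1.0],[3.4,0.4,-0.8],[3.5,0.4,-0.7],[3.5,0.4,-0.6],[3.5,0.4,-0.4],[3.5,0.4,-0.3],[3.5,0.4,-0.2],[3.5,0.4,0],[3.5,0.4,0.1],[0,0,0]], yaw=[2.2,2.2,2.2,2.2,2.2,2.2,2.2,2.2,2.2,2.2,0], grip=[-1,-1,-1,-1,-1,-1,-1,-1,-1,-1,-1])

```text
time: 2.45
tool_pos: [0.6024, -0.0489, 0.2011]
tool_rot: [-0.601, 0.602, -0.372, 0.372]
contact_force: [0.0, 1.4, 0.7]
gripper_width: 1.0
```

```bash
python3 - <<'E'
from h import *
from plant import readout,cams
st=readout.state(); k=corners(st);print({a:np.round(v,1) for a,v in k.items() if a!='R'},st['time'],st['joint_pos'],st['contact_force'])
for n in ("wrist","side","top"):
    f=cams.grab_frame(n); cv2.imwrite(f'pics/{n}1.png',f['image'][:,:,::-1]); 
    if n=='wrist': np.savez('pics/wrist1.npz',tp=st['tool_pos'],tr=st['tool_rot'],**f)
E
```

```text
{'psi': np.float64(42.0), 'c': array([-94.7, -40.1, 201.1]), 'A': array([-48.4, -75.1]), 'B': array([-114.9,   -1.1])} 2.45 [-2.03681550e-01  3.33858472e-02  1.70246649e+00 -9.89428991e-04
  1.40690090e+00 -6.66301554e-01] [0.01738924 1.44988355 0.66795614]
```

View pics/wrist1.png

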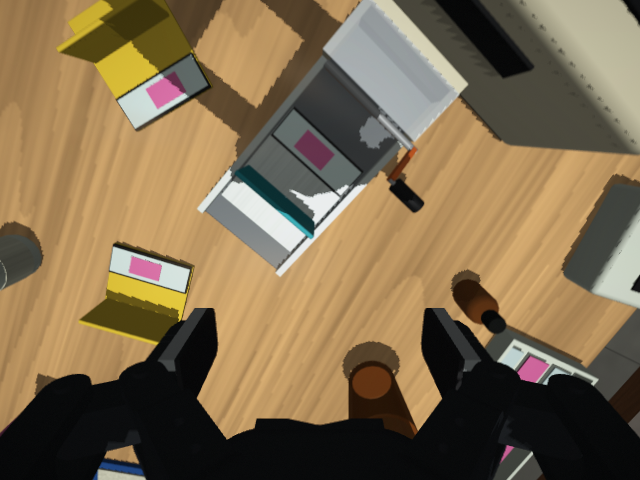

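View pics/side1.png

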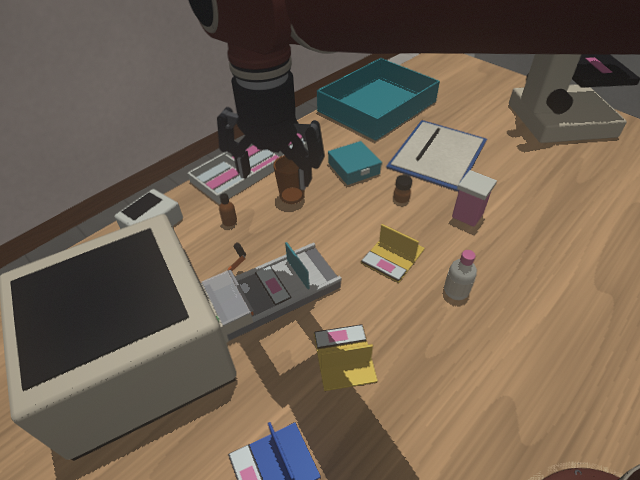

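```bash
cat >> h.py <<'E'
def wf(n):
    w=dict(load(n)); R=Rn.from_quat(w['tr'],scalar_first=True).as_matrix()
    M=np.eye(4);M[:3,:3]=R;M[:3,3]=w['tp']; M=np.linalg.inv(M@w['mount']); w['R']=M[:3,:3];w['t']=M[:3,3]; return w
E
python3 - <<'E'
from h import *
w=wf('wrist1'); im=cv2.imread('pics/wrist1.png')
cx=-88.35
P=[[-160,-48,27],[-160,48,27],[-29,-85,58],[-29,-57,58],[cx-16,-38,70],[cx-16,38,70],[cx+49,-40,22],[cx+49,40,22],[4,-46,49],[4,46,49],[60,0,46]]
q=proj(w,s2w(SC,P)); print(q.round(1))
a=im[0:300,190:490]; a=cv2.resize(a,None,fx=2,fy=2,interpolation=cv2.INTER_CUBIC)
b=a.copy()
for p in q: cv2.drawMarker(b,tuple(int(x) for x in ((p-[190,0]+.5)*2)),(0,255,0),cv2.MARKER_CROSS,9,1)
cv2.imwrite('pics/w1o.png',b)
E
```

```text
[[278.2 279.8]
 [194.4 212.2]
 [417.2 210.2]
 [392.2 186.3]
 [308.3 244.7]
 [230.5 178.5]
 [361.6 175.8]
 [291.3 109.9]
 [410.5 143. ]
 [321.5  54. ]
 [421.4  38.3]]
```

View pics/w1o.png

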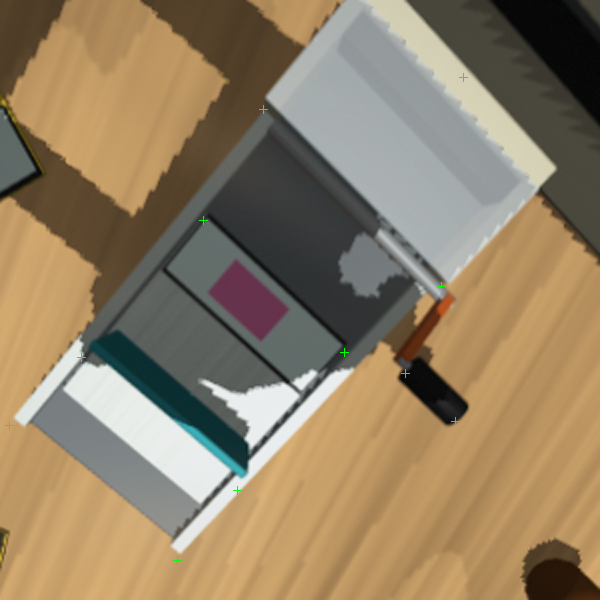

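```bash
cat > m2.py <<'E'
from h import *
T,S,W=load('top0'),load('side0'),wf('wrist1')
def c(off,p,s=5): return (np.array(p)+.5)/s-.5+np.array(off)
pts={'railR':((743,268),(625,68),(179,553)),'railL':((674,520),(757,237),(16,419)),'rollfar':((404,60),(233,72),(457,413)),'rollnear':((386,132),(268,128),(408,366)),
'plR':((574,233),(481,63),(244,475)),'plL':((519,452),(590,210),(92,347))}
model=lambda cx:{'railR':[-160,-48,27],'railL':[-160,48,27],'rollfar':[-29,-85,58],'rollnear':[-29,-57,58],'plR':[cx-14,-38,70],'plL':[cx-14,38,70]}
modelW=lambda cx:{**model(cx),'plR':[cx-16,-38,70],'plL':[cx-16,38,70]}
obs={k:(c((170,170),a),c((190,230),b),c((190,0),w,2)) for k,(a,b,w) in pts.items()}
def fit(use):
    def res(q):
        m=model(q[3]);mw=modelW(q[3]);r=[]
        for k,o in obs.items():
            for i in use:
                r.append(proj((T,S,W)[i],s2w(q,(mw if i==2 else m)[k]))[0]-o[i])
        return np.concatenate(r)
    s=least_squares(res,[.6,.2,1.4,-90],x_scale=[.1,.1,.1,10]); print(use,s.x.round(4),np.degrees(s.x[2]).round(2),np.abs(s.fun).max().round(2),np.sqrt(np.mean(s.fun**2)).round(2)); return s.x
for u in ([0],[1],[2],[0,1],[0,1,2]):
    x=fit(u); print('   in old frame', w2s(SC,[x[0],x[1],0]).round(1))
E
python3 m2.py
```

```text
[0] [ 5.88200e-01  5.37000e-02  1.30920e+00 -8.93456e+01] 75.01 2.11 0.78
   in old frame [[0.4 0.9 0. ]]
[1] [ 5.90300e-01  5.23000e-02  1.29020e+00 -8.74708e+01] 73.92 1.04 0.59
   in old frame [[-0.4 -1.5  0. ]]
[2] [ 5.8880e-01  5.6200e-02  1.3036e+00 -8.5507e+01] 74.69 1.98 1.04
   in old frame [[3. 1. 0.]]
[0, 1] [ 5.89000e-01  5.30000e-02  1.30140e+00 -8.83521e+01] 74.57 2.29 0.79
   in old frame [[-0.  0.  0.]]
[0, 1, 2] [ 5.88700e-01  5.52000e-02  1.30350e+00 -8.62684e+01] 74.69 3.04 1.48
   in old frame [[2.  0.8 0. ]]
```

```bash
sed -i 's/^SC=.*/SC=np.array([0.5888,0.0548,1.3032]); D=99.5/' h.py; python3 - <<'E'
from h import *
from plant import readout
st=readout.state(); k=corners(st);print({a:np.round(v,1) for a,v in k.items() if a!='R'})
c=center('B',(-115,0),42)
for r in rows(st,[(*c,201,42),(*c,38,42)]): print(r)
E
```

```text
{'psi': np.float64(42.1), 'c': array([-93.4, -38.5, 201.9]), 'A': array([-47. , -73.4]), 'B': array([-113.7,    0.4])}
([0.13, 0.09, -0.06], np.float64(0.1))
([0.0, 16.3, 0.0], 0)
```

play_rows(slide=[[0.1,1.0,0],[0,2.0,0],[0,2.5,0],[0,2.5,0],[0,2.5,0],[0,2.0,0],[0,1.5,0],[0,1.0,0],[0,0.8,0],[0,0.5,0],[0,0,0]], yaw=[0,0,0,0,0,0,0,0,0,0,0], grip=[-1,-1,-1,-1,-1,-1,-1,-1,-1,-1,-1])

```text
time: 3.7
tool_pos: [0.602, -0.0465, 0.0391]
tool_rot: [-0.602, 0.602, -0.371, 0.371]
contact_force: [0.6, -0.6, 0.1]
gripper_width: 0.997
```

```bash
cat > look.py <<'E'
import sys
from h import *
from plant import readout,cams
i=sys.argv[1]
st=readout.state(); k=corners(st);print({a:np.round(v,1) for a,v in k.items() if a!='R'},st['time'],st['contact_force'].round(1))
a=cams.grab_frame('wrist'); np.savez(f'pics/wrist{i}.npz',tp=st['tool_pos'],tr=st['tool_rot'],**a)
b=cams.grab_frame('side')['image'][200:360,180:380]; t=cams.grab_frame('top')['image'][150:300,170:330]
cv2.imwrite(f'pics/w{i}.png',a['image'][:,:,::-1])
cv2.imwrite(f'pics/st{i}.png',np.hstack([cv2.resize(b,(400,320),interpolation=cv2.INTER_CUBIC),cv2.resize(t,(341,320),interpolation=cv2.INTER_CUBIC)])[:,:,::-1])
E
python3 look.py 2
```

```text
{'psi': np.float64(42.1), 'c': array([-94.2, -39.5,  39.1]), 'A': array([-47.9, -74.5]), 'B': array([-114.6,   -0.6])} 3.7 [ 0.6 -0.6  0.1]
```

View pics/w2.png

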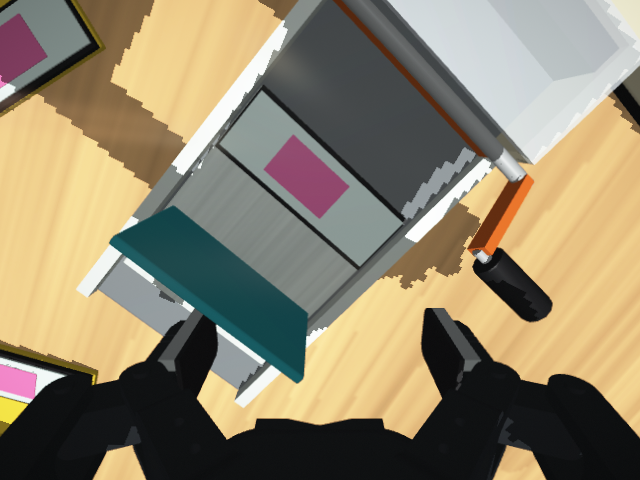

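View pics/st2.png

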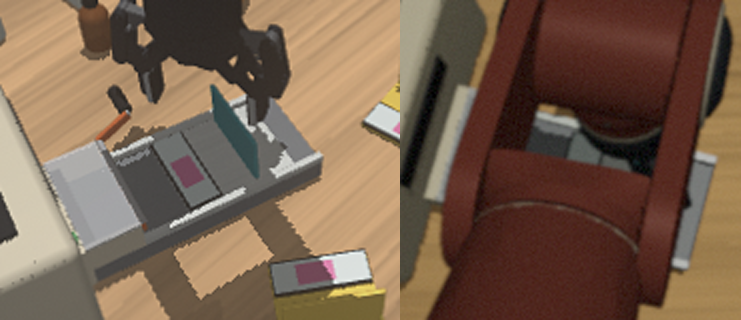

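play_rows(slide=[[-0.22,0,0.2],[-0.22,0,0.2],[-0.22,0,0.2],[-0.22,0,0.2],[-0.22,0,0.2],[-0.22,0,0.2],[-0.22,0,0.2],[-0.22,0,0.2],[-0.22,0,0.2],[-0.22,0,0.2],[-0.22,0,0.2],[0,0,0]], yaw=[0,0,0,0,0,0,0,0,0,0,0,0], grip=[-1,-1,-1,-1,-1,-1,-1,-1,-1,-1,-1,-1])

```text
time: 5.05
tool_pos: [0.6109, -0.0154, 0.0394]
tool_rot: [-0.602, 0.602, -0.371, 0.371]
contact_force: [-1.3, -4.5, 1.3]
gripper_width: 1.002
```

```bash
python3 look.py 3
```

```text
{'psi': np.float64(42.1), 'c': array([-61.9, -39.8,  39.4]), 'A': array([-15.5, -74.7]), 'B': array([-82.2,  -0.9])} 5.05 [-1.3 -4.5  1.3]
```

View pics/w3.png

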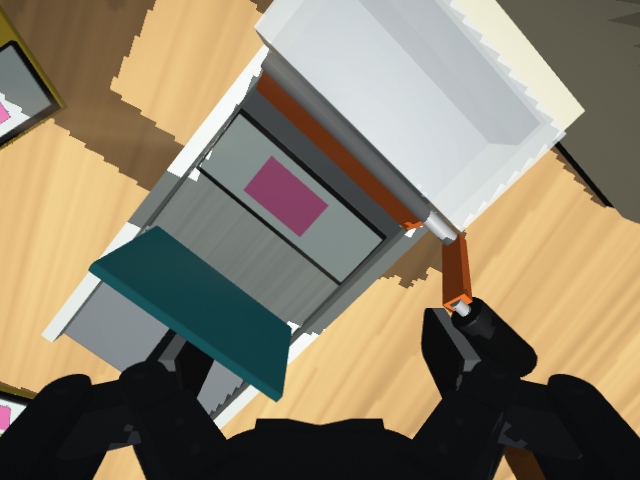

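View pics/st3.png

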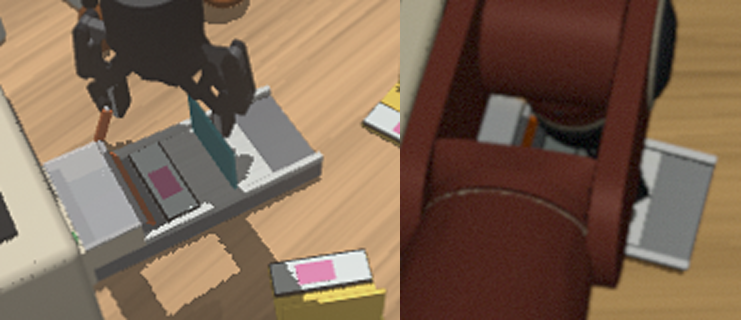

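```bash
python3 - <<'E'
from h import *
w=wf('wrist3')
for f in (.6,.7,.8,.9,1.0):
    a=1.047-f; x,z=-34*np.sin(a),41+34*np.cos(a)
    print(f,round(x-6,1),proj(w,s2w(SC,[[x,-57,z],[x,-85,z]])).round(0).tolist())
for cx in (-70,-66,-62): print(cx,proj(w,s2w(SC,[[cx-16,-38,70],[cx-16,38,70],[cx+49,-40,26],[cx+49,40,26]])).round(0).tolist())
print(proj(w,s2w(SC,[[-160,-48,27],[-160,48,27],[4,-46,49]])).round(0).tolist())
E
```

```text
0.6 -20.7 [[460.0, 315.0], [516.0, 366.0]]
0.7 -17.6 [[470.0, 311.0], [526.0, 363.0]]
0.8 -14.3 [[479.0, 305.0], [536.0, 358.0]]
0.9 -11.0 [[489.0, 298.0], [546.0, 352.0]]
1.0 -7.6 [[498.0, 291.0], [555.0, 346.0]]
-70 [[267.0, 415.0], [77.0, 281.0], [382.0, 248.0], [234.0, 115.0]]
-66 [[275.0, 408.0], [83.0, 272.0], [389.0, 242.0], [241.0, 107.0]]
-62 [[282.0, 401.0], [90.0, 263.0], [396.0, 235.0], [247.0, 98.0]]
[[203.0, 447.0], [37.0, 339.0], [456.0, 230.0]]
```

```bash
python3 - <<'E'
from h import *
from plant import readout
st=readout.state(); k=corners(st)
n=14; t=[(*center('A',(-11.5,-74.7),42.1),38.5,42.1)]
for i in range(1,n+1):
    s=i/n; ps=42.1-28*s; t.append((*center('A',(-11.5+3*s,-74.7-3*s),ps),38.5,ps))
for (r,y),q in zip(rows(st,t),t): 
    a=np.radians(q[3]); print(r,y)
E
```

```text
[-0.3, 0.09, 0.26] -0.01
[-0.2, -0.0, -0.0] 2.0
[-0.2, -0.0, -0.0] 2.0
[-0.2, -0.0, -0.0] 2.0
[-0.2, -0.0, -0.0] 2.0
[-0.21, -0.0, -0.01] 2.0
[-0.21, -0.0, -0.01] 2.0
[-0.21, -0.0, -0.01] 2.0
[-0.21, -0.0, -0.01] 2.0
[-0.21, -0.0, -0.01] 2.0
[-0.21, -0.0, -0.01] 2.0
[-0.21, -0.0, -0.01] 2.0
[-0.21, -0.0, -0.01] 2.0
[-0.21, -0.0, -0.01] 2.0
[-0.21, -0.0, -0.01] 2.0
```

play_rows(slide=[[-0.15,0,0.13],[-0.15,0,0.13],[0,0,0],[0,0,0],[-0.2,0,0],[-0.2,0,0],[-0.2,0,0],[-0.2,0,0],[-0.2,0,0],[-0.2,0,0],[0,0,0]], yaw=[0,0,0,0,2,2,2,2,2,2,0], grip=[-1,-1,-1,-1,-1,-1,-1,-1,-1,-1,-1])

```text
time: 6.3
tool_pos: [0.6073, -0.0002, 0.0391]
tool_rot: [-0.56, 0.56, -0.432, 0.432]
contact_force: [-0.9, -4.9, -0.2]
gripper_width: 0.999
```

```bash
python3 look.py 4
```

```text
{'psi': np.float64(30.1), 'c': array([-48.1, -32.4,  39.1]), 'A': array([-10. , -76.2]), 'B': array([-59.9,   9.9])} 6.3 [-0.9 -4.9 -0.2]
```

View pics/w4.png

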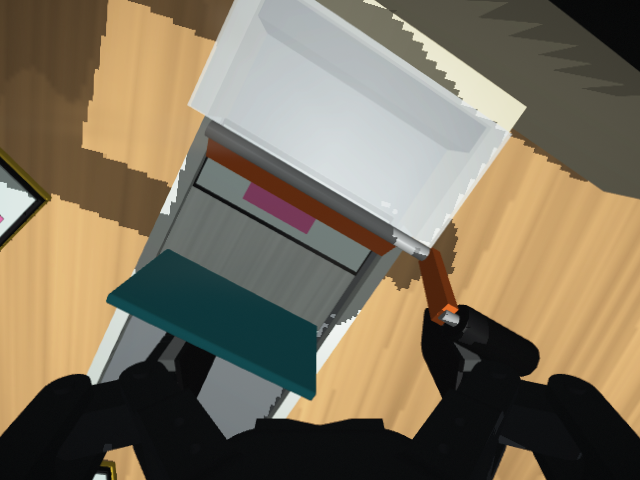

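View pics/st4.png

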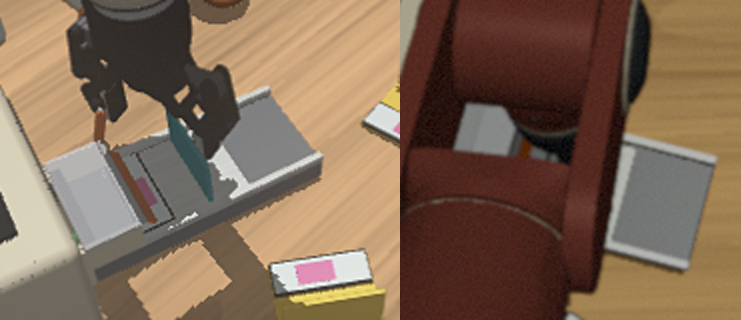

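play_rows(slide=[[-0.2,0,0],[-0.2,0,0],[-0.2,0,0],[-0.2,0,0],[-0.2,0,0],[-0.2,0,0],[-0.2,0,0],[-0.2,0,0],[0,0,0]], yaw=[2,2,2,2,2,2,2,2,0], grip=[-1,-1,-1,-1,-1,-1,-1,-1,-1])

```text
time: 7.35
tool_pos: [0.6053, 0.0157, 0.0393]
tool_rot: [-0.495, 0.495, -0.505, 0.505]
contact_force: [0.6, -3.9, -0.6]
gripper_width: 0.999
```

```bash
python3 look.py 5; python3 - <<'E'
from h import *
w=wf('wrist5')
for f in (.6,.7,.8,.9,1.0):
    a=1.047-f; x,z=-34*np.sin(a),41+34*np.cos(a)
    print(f,round(x-6,1),proj(w,s2w(SC,[[x,-57,z],[x,-85,z]])).round(0).tolist())
for cx in (-20,-15,-10): print(cx,proj(w,s2w(SC,[[cx-16,-38,70],[cx-16,38,70],[cx+49,-40,26],[cx+49,40,26]])).round(0).tolist())
print(proj(w,s2w(SC,[[-160,-48,27],[4,46,49],[4,-46,49]])).round(0).tolist())
E
```

```text
{'psi': np.float64(14.1), 'c': array([-33.3, -26.2,  39.3]), 'A': array([ -8.8, -78.8]), 'B': array([-33. ,  17.7])} 7.35 [ 0.6 -3.9 -0.6]
0.6 -20.7 [[426.0, 352.0], [506.0, 369.0]]
0.7 -17.6 [[430.0, 346.0], [512.0, 364.0]]
0.8 -14.3 [[435.0, 339.0], [518.0, 357.0]]
0.9 -11.0 [[439.0, 331.0], [523.0, 350.0]]
1.0 -7.6 [[443.0, 322.0], [528.0, 341.0]]
-20 [[350.0, 389.0], [124.0, 342.0], [389.0, 186.0], [192.0, 135.0]]
-15 [[354.0, 378.0], [126.0, 329.0], [393.0, 173.0], [194.0, 122.0]]
-10 [[358.0, 365.0], [127.0, 315.0], [397.0, 161.0], [196.0, 109.0]]
[[301.0, 516.0], [142.0, 205.0], [396.0, 266.0]]
```

View pics/w5.png

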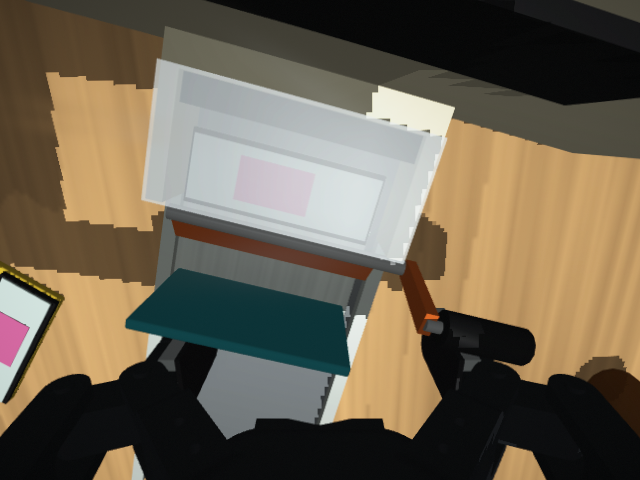

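View pics/st5.png

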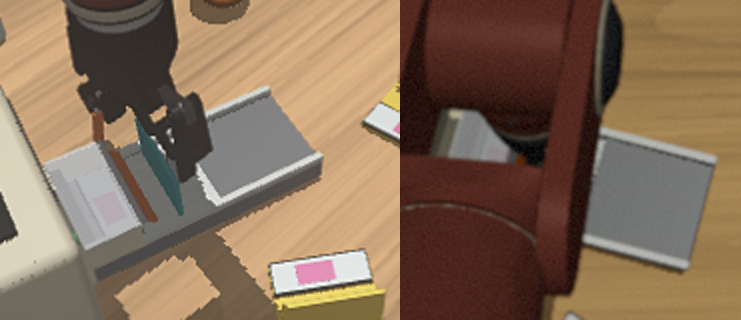

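play_rows(slide=[[-0.12,0,0],[-0.12,0,0],[0,0,0]], yaw=[1.3,1.3,0], grip=[-1,-1,-1])

```text
time: 7.8
tool_pos: [0.6052, 0.0179, 0.0393]
tool_rot: [-0.483, 0.483, -0.516, 0.517]
contact_force: [0.4, -5.3, -0.3]
gripper_width: 0.999
```

play_rows(slide=[[-0.05,0,0],[0,0,0]], yaw=[0.6,0], grip=[-1,-1])

```text
time: 8.0
tool_pos: [0.6053, 0.0182, 0.0393]
tool_rot: [-0.48, 0.481, -0.519, 0.519]
contact_force: [0.4, -5.5, -0.4]
gripper_width: 1.001
```

```bash
python3 look.py 6; python3 - <<'E'
from h import *
w=wf('wrist6')
for cx in (-16,-13,-10,-7): print(cx,proj(w,s2w(SC,[[cx-16,-38,70],[cx-16,38,70],[cx+49,-40,28],[cx+49,40,28]])).round(0).tolist())
print(proj(w,s2w(SC,[[4,46,49],[4,-46,49],[39,-40,28],[39,40,28]])).round(0).tolist())
im=cv2.imread('pics/w6.png')[20:400,100:480]; cv2.imwrite('pics/w6c.png',cv2.resize(im,(600,600),interpolation=cv2.INTER_CUBIC))
E
```

```text
{'psi': np.float64(10.9), 'c': array([-30.9, -25.6,  39.3]), 'A': array([ -9.3, -79.5]), 'B': array([-28.2,  18.2])} 8.0 [ 0.4 -5.5 -0.4]
-16 [[354.0, 384.0], [127.0, 347.0], [385.0, 179.0], [182.0, 139.0]]
-13 [[356.0, 377.0], [127.0, 339.0], [387.0, 171.0], [183.0, 131.0]]
-10 [[358.0, 370.0], [127.0, 331.0], [389.0, 164.0], [184.0, 123.0]]
-7 [[360.0, 362.0], [127.0, 323.0], [391.0, 156.0], [184.0, 115.0]]
[[137.0, 222.0], [392.0, 268.0], [389.0, 164.0], [184.0, 123.0]]
```

View pics/w6.png

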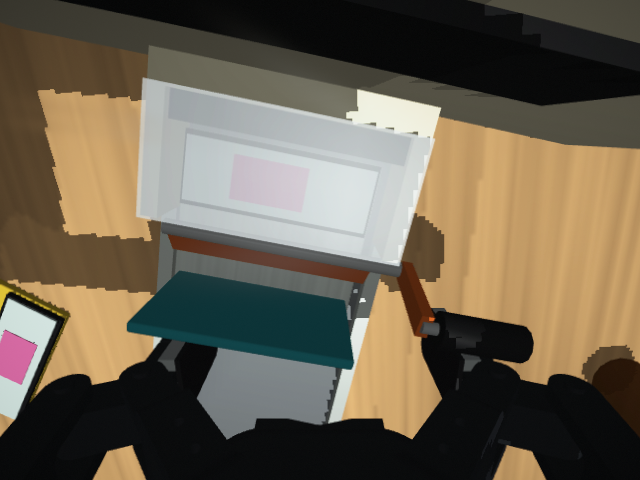

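play_rows(slide=[[-0.06,0,0],[0,0,0]], yaw=[0.6,0], grip=[-1,-1])

```text
time: 8.35
tool_pos: [0.6054, 0.0188, 0.0393]
tool_rot: [-0.477, 0.478, -0.521, 0.522]
contact_force: [0.1, -5.9, -0.8]
gripper_width: 0.999
```

play_rows(slide=[[-0.06,0,0],[0,0,0]], yaw=[0.6,0], grip=[-1,-1])

```text
time: 8.55
tool_pos: [0.6054, 0.0194, 0.0393]
tool_rot: [-0.475, 0.475, -0.524, 0.524]
contact_force: [0.3, -4.9, -0.5]
gripper_width: 0.999
```

```bash
python3 look.py 7; python3 - <<'E'
import cv2
im=cv2.imread('pics/w7.png')[60:400,100:460]; cv2.imwrite('pics/w7c.png',cv2.resize(im,None,fx=1.75,fy=1.75,interpolation=cv2.INTER_CUBIC))
E
```

```text
{'psi': np.float64(9.7), 'c': array([-29.8, -25.4,  39.3]), 'A': array([ -9.3, -79.7]), 'B': array([-26.1,  18.3])} 8.55 [ 0.3 -4.9 -0.5]
```

View pics/w7c.png

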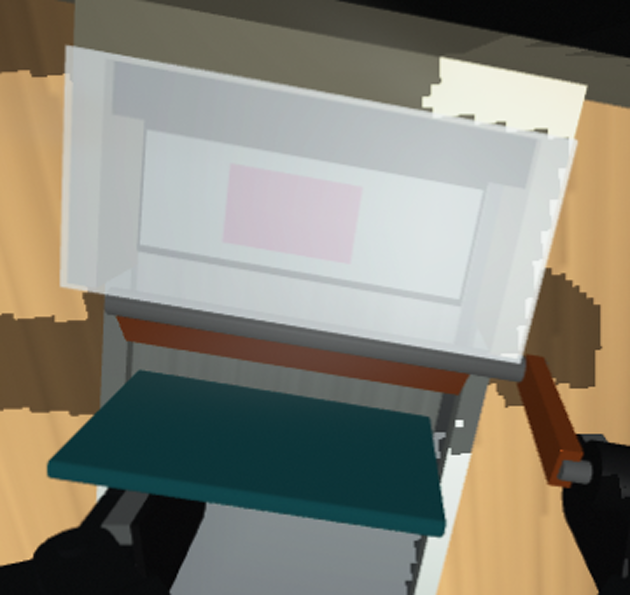

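play_rows(slide=[[-0.06,0,0],[0,0,0]], yaw=[0.6,0], grip=[-1,-1])

```text
time: 8.9
tool_pos: [0.6055, 0.0197, 0.0393]
tool_rot: [-0.472, 0.473, -0.526, 0.527]
contact_force: [-0.2, -6.2, -0.1]
gripper_width: 1.0
```

play_rows(slide=[[-0.06,0,0],[0,0,0]], yaw=[0.6,0], grip=[-1,-1])

```text
time: 9.1
tool_pos: [0.6053, 0.0194, 0.0394]
tool_rot: [-0.469, 0.471, -0.528, 0.529]
contact_force: [0.3, -10.4, 0.8]
gripper_width: 0.994
```

```bash
python3 look.py 8; python3 - <<'E'
import cv2
im=cv2.imread('pics/w8.png')[60:400,100:460]; cv2.imwrite('pics/w8c.png',cv2.resize(im,None,fx=1.75,fy=1.75,interpolation=cv2.INTER_CUBIC))
E
```

```text
{'psi': np.float64(8.6), 'c': array([-29.8, -25.3,  39.4]), 'A': array([-10.4, -80. ]), 'B': array([-25.2,  18.4])} 9.1 [  0.3 -10.4   0.8]
```

View pics/w8c.png

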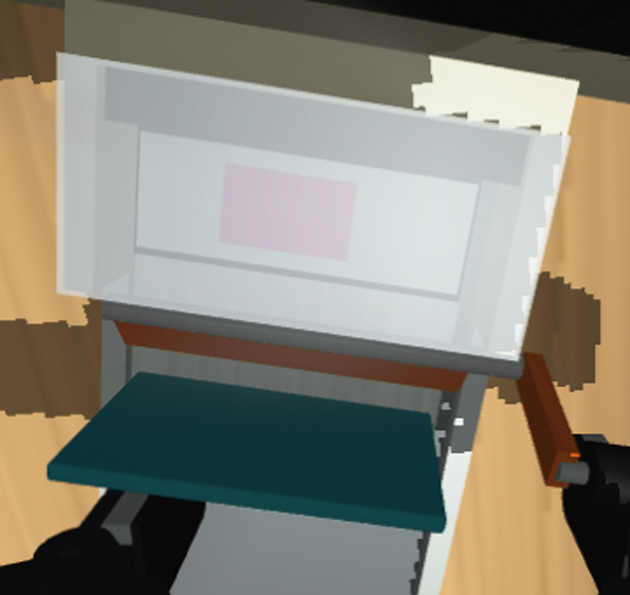

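play_rows(slide=[[0.2,0,-0.03],[0.3,0,-0.04],[0.3,0,-0.04],[0.4,0,-0.06],[0.4,0,-0.06],[0.5,0,-0.07],[0.5,0,-0.07],[0.6,0,-0.09],[0.6,0,-0.09],[0.6,0,-0.09],[0.6,0,-0.09],[0,0,0]], yaw=[0,0,0,0,0,0,0,0,0,0,0,0], grip=[-1,-1,-1,-1,-1,-1,-1,-1,-1,-1,-1,-1])

```text
time: 10.45
tool_pos: [0.5921, -0.0285, 0.0393]
tool_rot: [0.469, -0.469, 0.529, -0.529]
contact_force: [-0.8, 0.5, 0.1]
gripper_width: 1.004
```

```bash
python3 look.py 9
```

```text
{'psi': np.float64(8.4), 'c': array([-79.4, -25.2,  39.3]), 'A': array([-60.2, -80. ]), 'B': array([-74.8,  18.4])} 10.45 [-0.8  0.5  0.1]
```

View pics/w9.png

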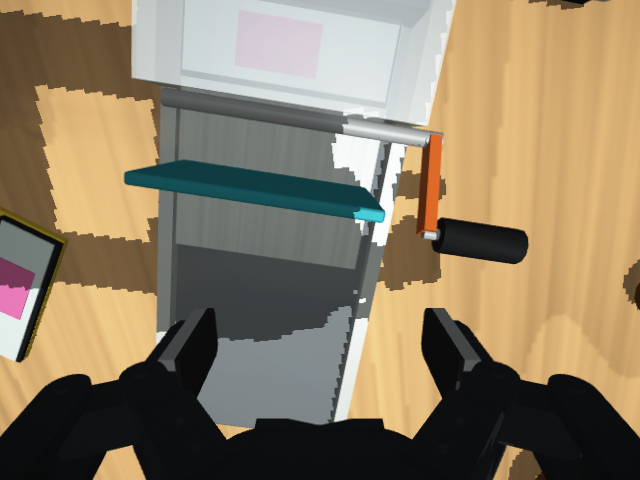

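View pics/st9.png

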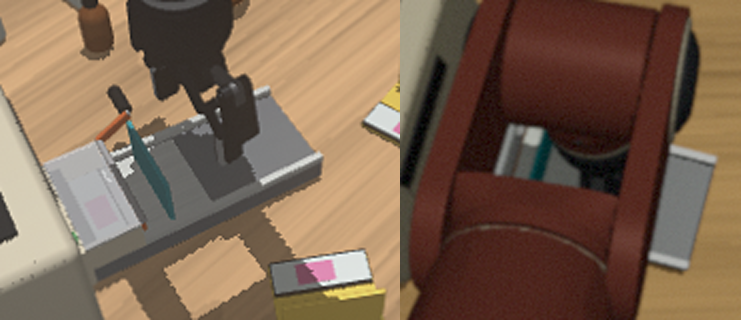

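Flap is shut, carrier home and both fingers are free of it. I'm backing off a little and rising clear.

play_rows(slide=[[0.5,-0.5,-0.1],[0.5,-2,-0.1],[0,-3,0],[0,-3,0],[0,-3,0],[0,-3,0],[1,-2,0],[2,-1,0],[2,0,0],[2,0,0],[0,0,0],[0,0,0]], yaw=[0,0,0,0,0,0,0,0,0,0,0,0], grip=[-1,-1,-1,-1,-1,-1,-1,-1,-1,-1,-1,-1])

```text
time: 11.8
tool_pos: [0.5807, -0.107, 0.2145]
tool_rot: [0.469, -0.469, 0.529, -0.529]
contact_force: [0.3, 0.7, -0.7]
gripper_width: 0.998
```

```bash
python3 look.py 10; python3 - <<'E'
from h import *
w=wf('wrist10')
pr=lambda X: proj(w,s2w(SC,X)).round(0).tolist()
for cx in (-15,-10,-5): print(cx,pr([[cx-16,-38,70],[cx-16,38,70],[cx-49,-40,24],[cx-49,40,24]]))
for f in (0,.1): a=1.047-f; print(f,pr([[-34*np.sin(a),y,41+34*np.cos(a)] for y in (-57,-85)]))
print(pr([[4,46,49],[4,-46,49],[-160,-48,27],[-160,48,27]]))
E
```

```text
{'psi': np.float64(8.5), 'c': array([-158.1,  -35. ,  214.5]), 'A': array([-138.9,  -89.7]), 'B': array([-153.5,    8.7])} 11.8 [ 0.3  0.7 -0.7]
-15 [[350.0, 61.0], [242.0, 43.0], [341.0, 114.0], [247.0, 99.0]]
-10 [[351.0, 53.0], [242.0, 35.0], [342.0, 108.0], [248.0, 93.0]]
-5 [[352.0, 45.0], [243.0, 27.0], [343.0, 101.0], [248.0, 86.0]]
0 [[374.0, 66.0], [412.0, 72.0]]
0.1 [[375.0, 63.0], [413.0, 69.0]]
[[241.0, -5.0], [366.0, 16.0], [333.0, 224.0], [229.0, 209.0]]
```

View pics/w10.png

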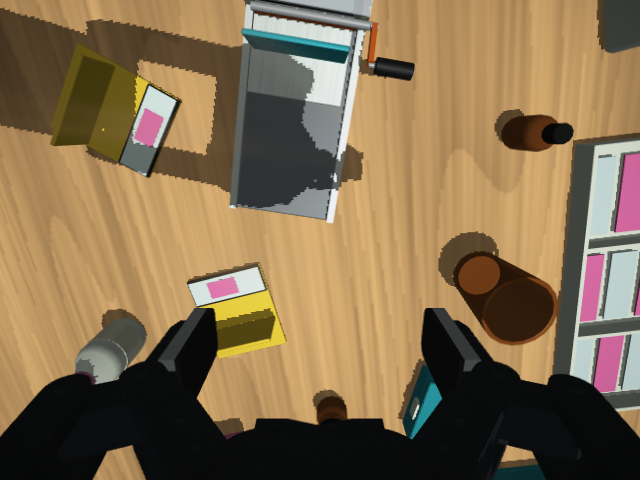

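View pics/st10.png

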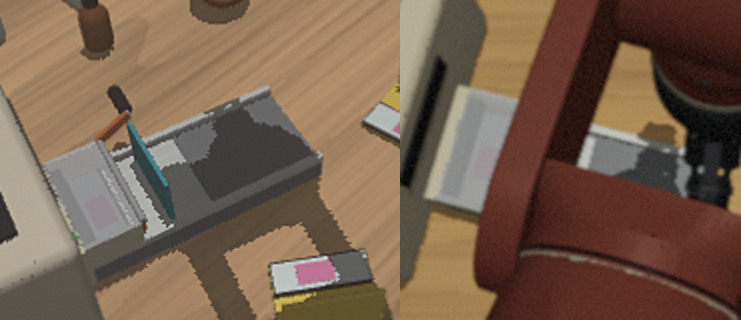

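```bash
python3 - <<'E'
from h import *
from plant import cams
w=wf('wrist10'); im=cv2.imread('pics/w10.png')
a=cv2.resize(im[0:120,230:390],None,fx=5,fy=5,interpolation=cv2.INTER_CUBIC)
for cx,c in ((-10,(0,255,0)),(-15,(0,0,255))):
    for p in proj(w,s2w(SC,[[cx-16,-38,70],[cx-16,38,70],[cx-16,-38,24],[cx-16,38,24],[cx-49,-40,24],[cx-49,40,24]])):
        cv2.drawMarker(a,tuple(int(x) for x in ((p-[230,0]+.5)*5)),c,cv2.MARKER_CROSS,11,1)
cv2.imwrite('pics/w10c.png',a)
E
```

```text
(no output)
```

View pics/w10c.png

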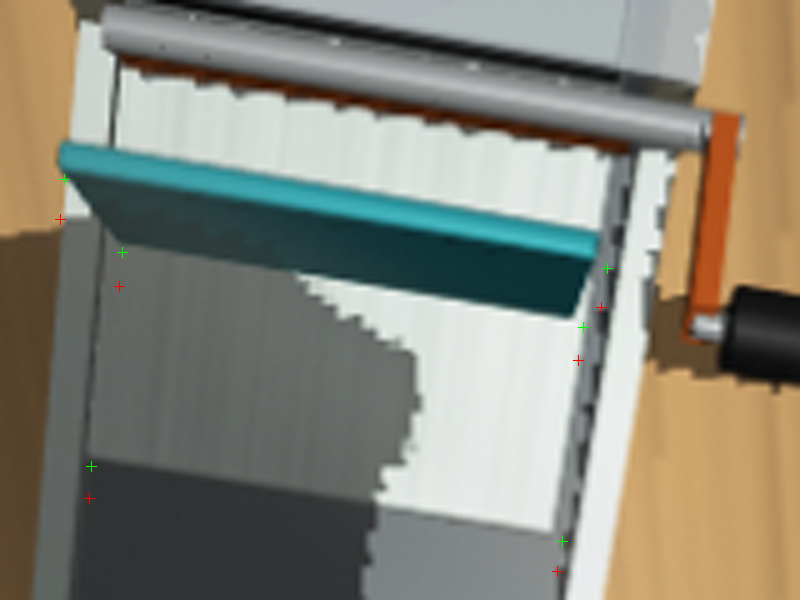

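```bash
python3 -c "
from plant import workorder,readout
print(workorder.job_done()); s=readout.state(); print(s['time'],s['contact_force'],s['tool_pos'])"
```

```text
the job is handed in; nothing more can be done
None
the job is handed in; nothing more can be done
```

The carrier is fully home, the flap is shut behind the slide, and the job was handed in at about 12 s. No verdict came back.

One fingertip pushed the roller to open the flap. The gripper then turned about that finger while the other pushed the teal plate until the carrier met the stop, where the force rose from about 6 N to 10 N. After that I backed straight out and rose clear.

**Last checks, from the wrist and side pictures:**
- **Carrier:** it sits straight and flat at scanner x about -10 mm, within about 2 mm.
- **Flap:** the roller is back at its shut position.
- **Arm:** the contact force is near zero, with the tool 0.21 m up and touching nothing.
- **Other things on the bench:** those I could see looked undisturbed, though I did not measure them again.

**Disagreements and unknowns:**
- The wrist camera put the scanner about 3 mm further along the track than the side and top cameras did. I used a compromise and relied on the stop contact and pictures for the final position.
- Flap angles were only estimated from pictures: about 0.65 to 0.7 rad when first opened and roughly 0.8 rad while pushing. I could not read the flap joint itself.

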